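Show a helper which ring cutter goes in which container

ROBOT

A 6-joint arm with a two-finger parallel gripper is mounted at the origin on the work surface; the furniture and walls round the work are solid. World frame = base frame: x ahead of the robot, y to its left, z up, the work surface at z = 0. Lengths are in m, angles in rad, forces in N, time in s.
With the tool pointing down it reaches from about 0.325 to 0.775 m from the base axis. Payload 9.3 kg.
Tool frame: the origin (TCP) lies between the finger pads, 19 mm behind the fingertips; this is the grasp point; z points along the fingers, y is the line along which they close (so a half turn about z gives the same grasp; the last joint's range is limited). The gripper opens to 85 mm and grips with 20 to 120 N. Pads are 22 mm wide; open, the fingers measure 114 mm over their backs; the gripper's body (76 mm by 85 mm) begins 54 mm behind the grasp point. The pads swing forward as they close: fully open they stand 13 mm farther back than shut.
Start: joints at [-1.388, 0.259, 0.021, 1.334, 0, 1.418], TCP at [0.181, -0.519, 0.25] pointing down, gripper open.
Joint ranges: [-3.04, 3.04], [-0.91, 1.82], [-1.04, 1.36], [-1.92, 1.95], [-1.52, 1.45], [-3.14, 3.14]. Speed limits (rad/s): [2.22, 2.22, 2.79, 3.14, 3.14, 3.14].

INTERFACE

Orientations are given as [roll, pitch, yaw] about the fixed x, y, z axes, in that order (R = Rz(yaw) Ry(pitch) Rx(roll)).
In Python, from plant import * gives the robot as it stands.
- The arm moves only by the tool step_arm, never from a script. Its argument "steps" is a list that holds one entry, the list of rows, each a list of 7 numbers: the turn, a rotation vector about the tool's x, y, z in rad, then the shift along the tool's x, y, z in mm, then the finger opening in mm, from 0 to 85.4. A call has 1 to 10 rows; each row is the pose to reach, as a shift and turn from the pose commanded when the call began, along the tool's axes at that moment; what a row does not reach only later rows make up. A row lasts 1/8 s, in which the tool goes at most 62.5 mm and 10.7 degrees, less where a joint would pass 70% of its speed; a pose out of reach is approached as far as the arm can. A call with a gripper value outside its range is refused whole. The fingers move at their own pace and stop on an object; the grip force is fixed at half the most. Time passes only in rows, so rows that repeat a pose let the fingers close. It gives the time, the measured TCP pose, the force, the opening and the grip force at its end, in the units of the state.
- read_state(): the state, without advancing time (a new reading comes with each control period).
- get_image(name): name is "side" or "top"; returns a dict with "frame" (420x560x3 uint8, red, green, blue), "mtx" (3x3 intrinsics, pixels), "R" (3x3) and "t" (3): a world point X has camera coordinates R X + t. Camera axes: x right, y down, z forward; pixel columns grow to the right and rows downward; lengths in m; the calibration is good to about 2 mm. A picture is of the moment at which its call begins. There is no depth.
- finish_job(): hands the job in; it is judged then, once.
The state is a dict: "clock": time; "q": joint angles; "qd": joint speeds; "joint_torque": joint torques, N m; "ee_pos": TCP position; "eef_rot": TCP orientation; "wrist_force": force on the tool from outside, world axes, zero at the start; "moment": the same for the moment, N m; "grip_width": opening from 0.0 (shut) to 1.0 (fully open); "finger_force": force on a finger pad.
Only numpy, scipy, OpenCV 4.12 (cv2) and the standard library are available. Lean on these libraries where they do the work, as an engineer would, in place of code of your own. Each camera call takes 0.05 s, during which the arm holds its last target. There are 200 camera calls.

TASK

Show the new kitchen helper where to put the middle-sized of the three ring cutters away. Point straight down at that cutter with the fingertips about 3 cm above the middle of its rim and stay there for two seconds, then rise clear and point in the same way at the round steel bowl, fingertips about 3 cm above the middle of its mouth, and finish there, still pointing. Only point: touch nothing, and do not dip down over the other two cutters or the clear tub.

Things in the scene. Friction and masses are not known exactly. Their poses are not given: they have to be found in the camera images.
- cutter_medium: the middle-sized ring cutter, the first thing to point at: open tinned-steel ring, plain metal, standing upright on the worktop with its wider rolled rim up; 52 mm across, 34 mm high; origin at the centre of its underside, z up; loose, weighs about 40 g
- cutter_large: the largest ring cutter, not to be pointed at: open tinned-steel ring, plain metal, standing upright on the worktop with its wider rolled rim up; 70 mm across, 34 mm high; origin at the centre of its underside, z up; loose, weighs about 30 g
- cutter_small: the smallest ring cutter, not to be pointed at: open tinned-steel ring, plain metal, standing upright on the worktop with its wider rolled rim up; 38 mm across, 32 mm high; origin at the centre of its underside, z up; loose, weighs about 50 g
- steel_bowl: round open mixing bowl of plain steel, the second thing to point at: 150 mm across its rim, rim 64 mm above the worktop; origin at the centre of its underside, z up; loose, about 200 g
- clear_tub: rectangular open tub of clear plastic with a few small sugar scraps fixed on its floor, not to be pointed at: 110 x 150 mm and 86 mm high; origin at the centre of its underside, its long side along its own y, z up; loose, about 200 g
There are look-alikes about, which are no part of the job. Leave any blue, green or red look-alike of the cutter_medium alone.

How it is judged:
By the outcome, as a careful person would: the job done as asked, in the order asked, and still so for the second after the job is handed in, with the robot touching nothing.
It also fails if it takes over 37 s, if anything falls off the work surface, if the arm or the gripper's body presses on something with over 40 N, if the wrist force passes 120 N, or if a joint passes its speed limit or range.

## Working session

There is one attempt and no reset: what is moved stays moved. The work goes in short steps, Python scripts to look and compute and a tool call to move; the robot and the scene stay as the last step left them, time stands still between calls to the robot, and variables do not carry over. Pictures are saved under pics/ and viewed, at most 10 in all, crops included, and the job is handed in when it is done.

Besides the shell and the picture viewer there is one more tool, called after "Call:" by a JSON object that holds its "api" and its "payload". step_arm: Moves the arm, as the interface text tells. Its arguments: {"type":"object","properties":{"steps":{"type":"array","items":{"type":"array","items":{"type":"array","items":{"type":"number"}}}}},"required":["steps"]}

```bash
mkdir -p pics; python3 - <<'E'
from plant import *
import cv2,pickle
d={}
for n in("top","side"):
    g=get_image(n);d[n]=g;cv2.imwrite(f"pics/{n}0.png",g["frame"][:,:,::-1])
    print(n,g["mtx"],g["R"],g["t"])
pickle.dump(d,open("d.pkl","wb"))
s=read_state();print(s["clock"],s["ee_pos"],s["eef_rot"],s["grip_width"])
E
```

```text
top [[402.19870929   0.         278.30173599]
 [  0.         402.19870929 210.53342454]
 [  0.           0.           1.        ]] [[-0.00262518 -0.99995444 -0.00917706]
 [-0.9935812   0.00364607 -0.11306236]
 [ 0.11309067  0.00882135 -0.99354551]] [0.16456733 0.40451245 0.9086638 ]
side [[398.51972676   0.         273.76230223]
 [  0.         398.51972676 210.87948728]
 [  0.           0.           1.        ]] [[-0.90185937 -0.43151902  0.02100008]
 [-0.21035747  0.39614401 -0.89376712]
 [ 0.37735846 -0.81046977 -0.44803944]] [0.44746963 0.06145656 1.0152224 ]
0.1 [ 0.18117871 -0.51906295  0.2494334 ] [-3.14039350e+00 -1.90544944e-04  3.35750153e-01] 0.9989566514243641
```

View pics/top0.png

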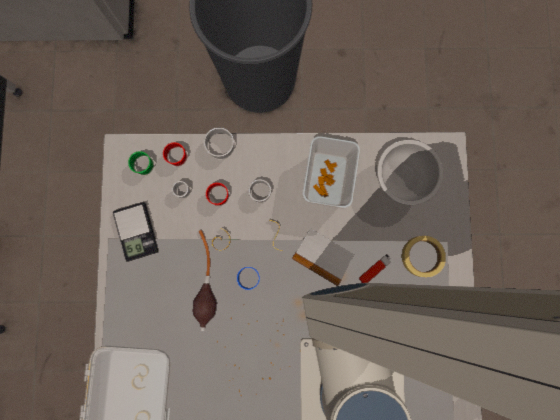

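View pics/side0.png

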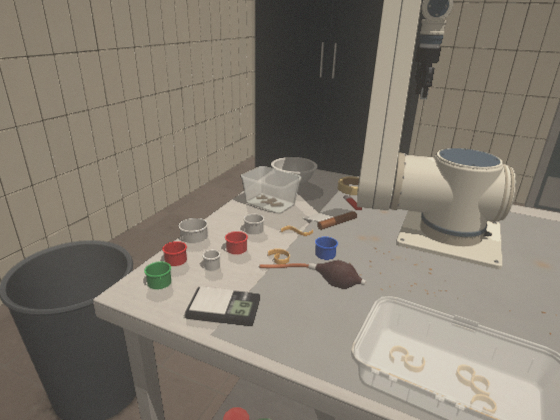

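The top view shows three plain metal rings: (219,143), (181,189) and (260,190). In the side view they are at (194,230), (211,260) and (254,225). The bowl is at (408,172) in the top view and the tub at (331,172). By size the medium cutter should be (260,190). The red, green and blue rings are look-alikes. I'll confirm in one enlarged crop and measure the rim diameters.

```bash
cat > h.py <<'E'
import numpy as np,cv2
def ray(g,uv,z):
    K,R,t=g["mtx"],g["R"],g["t"]; c=-R.T@t
    d=R.T@np.linalg.inv(K)@np.array([uv[0],uv[1],1.]); return c+d*(z-c[2])/d[2]
def proj(g,X):
    p=g["mtx"]@(g["R"]@np.array(X)+g["t"]); return p[:2]/p[2]
E
python3 - <<'E'
import pickle,cv2,numpy as np
from h import *
d=pickle.load(open("d.pkl","rb"))
def crop(n,x,y,w,h,s): return cv2.resize(d[n]["frame"][y:y+h,x:x+w,::-1],(w*s,h*s),interpolation=cv2.INTER_CUBIC)
a=crop("top",160,120,130,90,6); cv2.imwrite("pics/c1.png",a)
b=crop("top",365,125,90,90,6);cv2.imwrite("pics/c2.png",b)
for n,(u,v),r0,r1,z in(("L",(219,143),11,20,.034),("S",(181,189),5,12,.032),("M",(260,190),8,15,.034),("bowl",(408,172),27,40,.064)):
    g=cv2.cvtColor(d["top"]["frame"],cv2.COLOR_RGB2GRAY)
    m=50;g=cv2.resize(g[v-m:v+m,u-m:u+m],None,fx=4,fy=4,interpolation=cv2.INTER_CUBIC)
    c=cv2.HoughCircles(g,cv2.HOUGH_GRADIENT_ALT,1.5,8,param1=150,param2=.5,minRadius=r0*4,maxRadius=r1*4)
    if c is None: print(n,None);continue
    for x,y,r in c[0][:4]:
        p=np.array([u-m+(x-1.5)/4,v-m+(y-1.5)/4]);r/=4
        X=ray(d["top"],p,z);D=np.linalg.norm(ray(d["top"],p+[r,0],z)-ray(d["top"],p-[r,0],z))
        print(n,p,r,X.round(4),"dia",D.round(4),"side px",proj(d["side"],X).round(1))
E
```

```text
L [219.625 141.75 ] 14.844756 [0.5664 0.3002 0.034 ] dia 0.0696 side px [194.8 223.5]
L [219.625 141.75 ] 12.819147 [0.5664 0.3002 0.034 ] dia 0.0601 side px [194.8 223.5]
S [177.5  156.25] 9.673994 [0.5327 0.3986 0.032 ] dia 0.0454 side px [181.1 246.6]
S [179.375 188.875] 7.487652 [0.4554 0.3923 0.032 ] dia 0.0348 side px [212.3 254. ]
S [143.75  163.375] 10.295762 [0.5161 0.4772 0.032 ] dia 0.0483 side px [163.8 266.7]
S [138.875 161.5  ] 10.272393 [0.5206 0.4888 0.032 ] dia 0.0482 side px [158.2 269.1]
M [260.625 190.25 ] 10.041429 [0.4511 0.2039 0.034 ] dia 0.0463 side px [255.3 217.6]
M [222.375 144.875] 12.327587 [0.5589 0.2936 0.034 ] dia 0.0577 side px [199.  223.1]
M [218.25 194.  ] 10.873561 [0.4427 0.3016 0.034 ] dia 0.0502 side px [238.7 235.7]
M [222.375 144.875] 9.505654 [0.5589 0.2936 0.034 ] dia 0.0445 side px [199.  223.1]
bowl [410.125 171.125] 32.632084 [ 0.488 -0.132  0.064] dia 0.1455 side px [294.2 163.9]
bowl [410.125 171.125] 28.790972 [ 0.488 -0.132  0.064] dia 0.1283 side px [294.2 163.9]
```

View pics/c1.png

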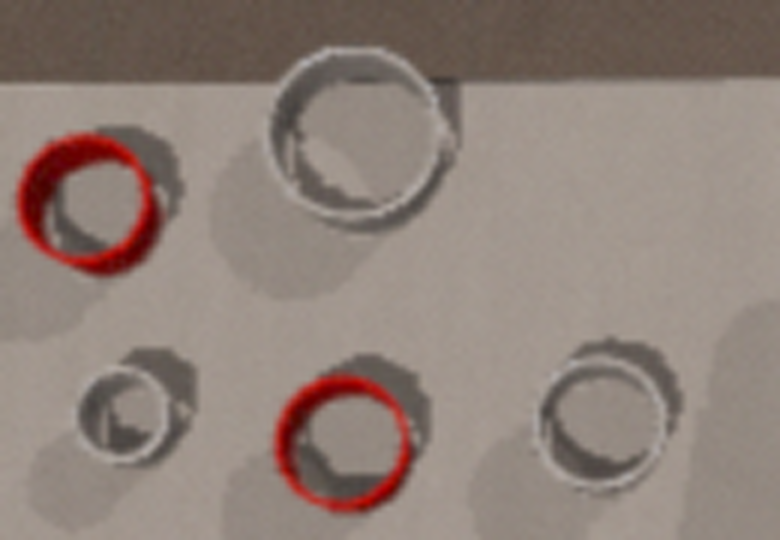

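View pics/c2.png

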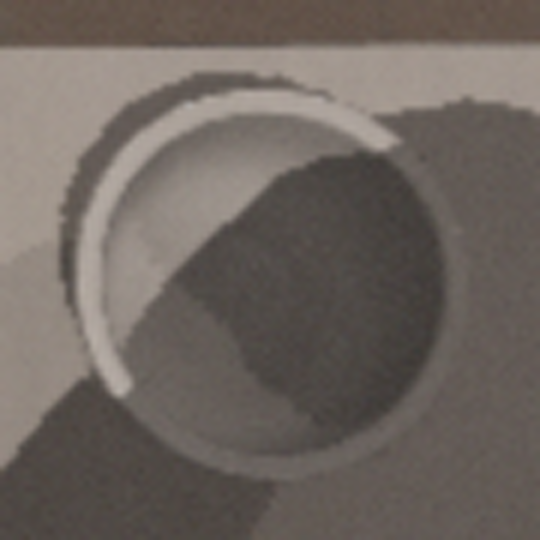

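The crop confirms it. The medium cutter is the plain ring at top (260.5,190.3): its outer rim is about 22.5 px across, or 52 mm, against about 70 and 38 mm for the other two. That puts it at (0.451, 0.204). The bowl rim is centred at (410.2,172), about (0.486, -0.132). Both are within reach. Next I'll plan the transit at height with the fingers shut.

```bash
cat >> h.py <<'E'
from scipy.spatial.transform import Rotation as Ro
def local(s,P,yaw=None):
    "world target -> row for the tool's axes now (vertical tool wanted)"
    R=Ro.from_euler("xyz",s["eef_rot"]); d=R.inv().apply(np.array(P)-s["ee_pos"])*1000
    y=s["eef_rot"][2] if yaw is None else yaw
    r=(R.inv()*Ro.from_euler("xyz",[np.pi,0,y])).as_rotvec()
    return np.r_[r.round(3),d.round(1)]
E
python3 - <<'E'
from plant import *
from h import *
s=read_state()
for P,y in(((.426,-.298,.26),.5),((.51,-.044,.26),.8),((.451,.204,.26),1.)):print(local(s,P,y).tolist())
E
```

```text
[-0.001, -0.0, -0.164, 304.0, -128.1, -10.4]
[-0.001, -0.0, -0.464, 467.0, -340.2, -10.1]
[-0.001, -0.001, -0.664, 493.0, -593.8, -9.8]
```

Call:
{"api": "step_arm", "payload": {"steps": [[[0,0,-0.02,40,-17,-10,40],[0,0,-0.05,90,-38,-10,0],[0,0,-0.08,140,-59,-10,0],[0,0,-0.11,195,-82,-10,0],[0,0,-0.14,250,-105,-10,0],[0,0,-0.17,304,-128,-10,0],[0,0,-0.23,340,-172,-10,0],[0,0,-0.29,372,-214,-10,0],[0,0,-0.35,404,-256,-10,0],[0,0,-0.41,436,-298,-10,0]]]}}

```text
clock: 1.35
ee_pos: [0.4949, -0.0925, 0.2597]
eef_rot: [-3.141, 0.0, 0.748]
wrist_force: [0.5, -0.5, -0.6]
grip_width: 0.002
finger_force: 0.0
```

```bash
python3 - <<'E'
from plant import *
from h import *
s=read_state();print(s["clock"],s["ee_pos"],s["eef_rot"],s["q"],s["grip_width"])
for P,y in(((.51,-.044,.26),.8),((.451,.204,.26),1.)):print(local(s,P,y).tolist())
E
```

```text
1.35 [ 0.49487178 -0.09251879  0.25973913] [-3.14122818e+00  2.10906483e-04  7.47700250e-01] [-3.51637395e-01  1.76430047e-01 -6.22006437e-02  1.33258614e+00
 -2.23608799e-05  2.04225505e+00] 0.00235440887830419
[-0.0, 0.0, -0.052, 44.1, -25.3, -0.3]
[-0.0, 0.0, -0.252, 169.4, -247.3, -0.2]
```

Call:
{"api": "step_arm", "payload": {"steps": [[[0,0,-0.05,40,-25,0,0],[0,0,-0.1,66,-65,0,0],[0,0,-0.15,92,-110,0,0],[0,0,-0.18,118,-156,0,0],[0,0,-0.22,144,-202,0,0],[0,0,-0.25,160,-230,0,0],[0,0,-0.25,169,-247,0,0],[0,0,-0.25,169,-247,0,0],[0,0,-0.25,169,-247,0,0]]]}}

```text
clock: 2.48
ee_pos: [0.4513, 0.2015, 0.2598]
eef_rot: [-3.141, 0.0, 0.996]
wrist_force: [-0.3, -0.1, 0.6]
grip_width: -0.002
finger_force: 0.0
```

```bash
python3 - <<'E'
from plant import *
from h import *
s=read_state();print(s["clock"],s["ee_pos"],s["eef_rot"],s["q"],s["grip_width"])
print(local(s,(.451,.204,.083)).tolist())
g=get_image("side");tip=s["ee_pos"]-[0,0,.019];print(proj(g,tip),proj(g,s["ee_pos"]))
u,v=proj(g,tip).astype(int);f=g["frame"][max(0,v-60):v+120,max(0,u-90):u+90,::-1].copy()
print(max(0,u-90),max(0,v-60));cv2.imwrite("pics/s1.png",cv2.resize(f,None,fx=3,fy=3,interpolation=cv2.INTER_CUBIC))
E
```

```text
2.475 [0.45127693 0.20146618 0.25980554] [-3.14148249e+00  4.21080288e-04  9.95807727e-01] [ 2.50024449e-01  1.60591168e-01 -8.18135011e-02  1.32877571e+00
 -2.04804689e-04  2.39580944e+00] -0.0017200068965610633
[-0.0, 0.0, -0.0, 2.1, -1.6, 176.8]
[255.71872252 137.26931061] [255.72469436 129.10650287]
165 77
```

View pics/s1.png

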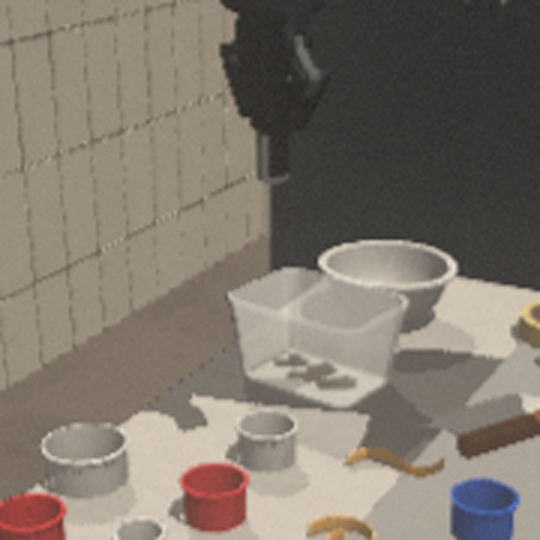

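The gripper tip appears at about (256.3,137.7) in the side view, against a predicted (255.7,137.3), so with the fingers shut the tips are 19 mm ahead of the TCP. The cutter rim below is at about (254,218). I'll descend in stages.

Call:
{"api": "step_arm", "payload": {"steps": [[[0,0,0,2,-2,30,0],[0,0,0,2,-2,65,0],[0,0,0,2,-2,100,0],[0,0,0,2,-2,125,0],[0,0,0,2,-2,145,0],[0,0,0,2,-2,160,0],[0,0,0,2,-2,170,0],[0,0,0,2,-2,170,0],[0,0,0,2,-2,170,0]]]}}

```text
clock: 3.65
ee_pos: [0.4511, 0.2045, 0.0905]
eef_rot: [3.141, -0.001, 0.995]
wrist_force: [0.3, -0.6, 0.1]
grip_width: -0.003
finger_force: 0.0
```

```bash
python3 - <<'E'
from plant import *
from h import *
s=read_state();print(s["clock"],s["ee_pos"],s["eef_rot"])
print(local(s,(.451,.204,.083)).tolist())
g=get_image("side");tip=s["ee_pos"]-[0,0,.019];print(proj(g,tip),proj(g,(.451,.204,.034)),proj(g,(.455,.204,.034)),proj(g,(.451,.208,.034)))
f=g["frame"][170:260,200:310,::-1];cv2.imwrite("pics/s2.png",cv2.resize(f,None,fx=6,fy=6,interpolation=cv2.INTER_CUBIC))
g=get_image("top");f=g["frame"][150:230,205:315,::-1];print(proj(g,tip));cv2.imwrite("pics/t2.png",cv2.resize(f,None,fx=6,fy=6,interpolation=cv2.INTER_CUBIC))
E
```

```text
3.65 [0.45105184 0.20449914 0.09049814] [ 3.14104415e+00 -5.88555736e-04  9.95423211e-01]
[0.001, -0.001, -0.0, -0.5, 0.2, 7.5]
[255.17727302 204.29551418] [255.28678667 217.62589647] [253.88593649 217.2825674 ] [254.54021044 218.27820862]
[259.43814373 187.50548521]
```

View pics/s2.png

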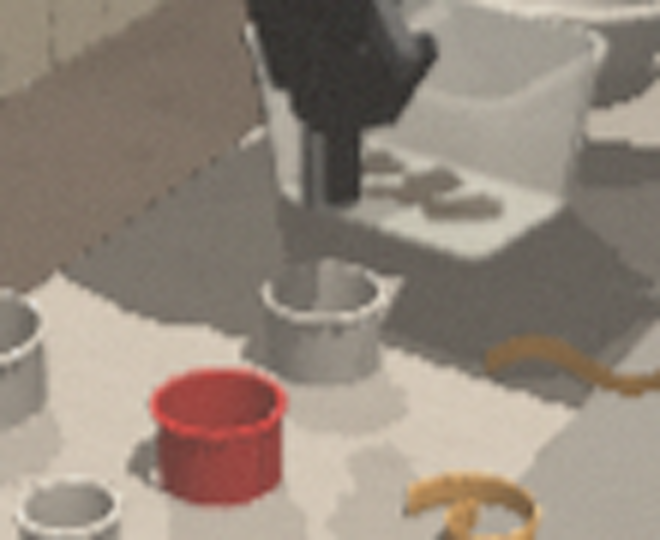

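The tip is at (255.3,204.5) and the rim centre at (254,218.4) in the side view. That puts the rim 2–4 mm from my estimate, so I'll shift about 2 mm, go down to 3 cm above the rim and hold for over 2 s.

Call:
{"api": "step_arm", "payload": {"steps": [[[0,0,0,2,0,4,0],[0,0,0,2,0,7,0],[0,0,0,2,0,7,0],[0,0,0,2,0,7,0],[0,0,0,2,0,7,0],[0,0,0,2,0,7,0],[0,0,0,2,0,7,0],[0,0,0,2,0,7,0],[0,0,0,2,0,7,0],[0,0,0,2,0,7,0]]]}}

```text
clock: 5.0
ee_pos: [0.4517, 0.2063, 0.083]
eef_rot: [-3.142, 0.0, 0.996]
wrist_force: [-0.6, 0.5, -0.6]
grip_width: 0.002
finger_force: 0.0
```

Call:
{"api": "step_arm", "payload": {"steps": [[[0,0,0,0,0,0,0],[0,0,0,0,0,0,0],[0,0,0,0,0,0,0],[0,0,0,0,0,0,0],[0,0,0,0,0,0,0],[0,0,0,0,0,0,0],[0,0,0,0,0,0,0],[0,0,0,0,0,0,0],[0,0,0,0,0,0,0],[0,0,0,0,0,0,0]]]}}

```text
clock: 6.25
ee_pos: [0.4517, 0.2063, 0.083]
eef_rot: [3.142, 0.0, 0.996]
wrist_force: [-0.3, -0.6, -0.2]
grip_width: -0.0
finger_force: 0.0
```

Call:
{"api": "step_arm", "payload": {"steps": [[[0,0,0,0,0,0,0],[0,0,0,0,0,0,0],[0,0,0,0,0,0,0],[0,0,0,0,0,0,0],[0,0,0,0,0,0,0],[0,0,0,0,0,0,0]]]}}

```text
clock: 7.0
ee_pos: [0.4517, 0.2063, 0.083]
eef_rot: [-3.142, 0.0, 0.996]
wrist_force: [-0.5, -0.7, -0.6]
grip_width: -0.002
finger_force: 0.0
```

Call:
{"api": "step_arm", "payload": {"steps": [[[0,0,0,0,0,-30,0],[0,0,0,0,0,-70,0],[0,0,0,0,0,-110,0],[0,0,0,0,0,-145,0],[0,0,0,0,0,-165,0],[0,0,0,0,0,-177,0],[0,0,0,0,0,-177,0],[0,0,0,0,0,-177,0]]]}}

```text
clock: 8.0
ee_pos: [0.4514, 0.2062, 0.259]
eef_rot: [-3.141, 0.001, 0.996]
wrist_force: [-0.2, -0.1, -0.7]
grip_width: -0.002
finger_force: 0.0
```

```bash
python3 - <<'E'
from plant import *
from h import *
s=read_state();print(s["clock"],s["ee_pos"],s["eef_rot"])
print(local(s,(.486,-.132,.26),.7).tolist())
E
```

```text
8.0 [0.45143215 0.20622823 0.25903334] [-3.14060940e+00  1.06997926e-03  9.95795396e-01]
[-0.001, 0.001, 0.296, -265.0, 212.9, -0.9]
```

Call:
{"api": "step_arm", "payload": {"steps": [[[0,0,0.03,-30,24,0,0],[0,0,0.08,-70,56,0,0],[0,0,0.13,-112,90,0,0],[0,0,0.18,-155,125,0,0],[0,0,0.23,-198,159,0,0],[0,0,0.27,-235,189,0,0],[0,0,0.3,-265,213,0,0],[0,0,0.3,-265,213,0,0],[0,0,0.3,-265,213,0,0],[0,0,0.3,-265,213,0,0]]]}}

```text
clock: 9.25
ee_pos: [0.4862, -0.131, 0.2598]
eef_rot: [-3.141, 0.0, 0.697]
wrist_force: [-0.3, 0.3, -0.1]
grip_width: 0.003
finger_force: 0.0
```

Call:
{"api": "step_arm", "payload": {"steps": [[[0,0,0,0,0,30,0],[0,0,0,0,0,65,0],[0,0,0,0,0,95,0],[0,0,0,0,0,120,0],[0,0,0,0,0,135,0],[0,0,0,0,0,140,0],[0,0,0,0,0,140,0],[0,0,0,0,0,140,0]]]}}

```text
clock: 10.25
ee_pos: [0.4868, -0.1321, 0.1208]
eef_rot: [3.14, -0.001, 0.696]
wrist_force: [-0.6, -0.4, -0.5]
grip_width: 0.003
finger_force: 0.0
```

```bash
python3 - <<'E'
from plant import *
from h import *
s=read_state();print(s["clock"],s["ee_pos"],s["eef_rot"])
C=(.486,-.132,.064);print(local(s,(.486,-.132,.113)).tolist())
g=get_image("side");tip=s["ee_pos"]-[0,0,.019];print(proj(g,tip),proj(g,C))
t=np.linspace(0,2*np.pi,60);e=np.array([proj(g,(C[0]+.075*np.cos(a),C[1]+.075*np.sin(a),C[2])) for a in t])
print("expected rim box",e.min(0),e.max(0))
f=g["frame"][110:220,230:350,::-1];cv2.imwrite("pics/s3.png",cv2.resize(f,None,fx=5,fy=5,interpolation=cv2.INTER_CUBIC))
E
```

```text
10.25 [ 0.48679865 -0.13206987  0.12078318] [ 3.14035241e+00 -6.30878389e-04  6.95879086e-01]
[0.001, -0.001, -0.0, -0.6, -0.6, 7.8]
[295.12888885 152.62529208] [294.81937158 163.98149468]
expected rim box [271.42358015 156.34113833] [318.3052276 172.4563212]
```

View pics/s3.png

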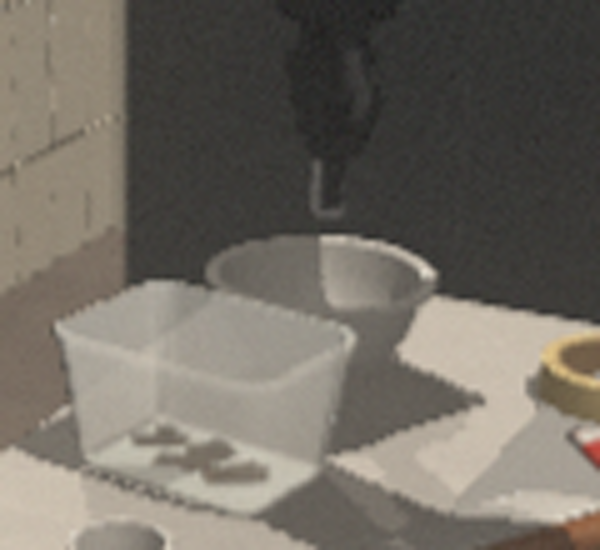

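The rim spans x 271–317.6 with its top at y 156.6, against an expected box of 271.4–318.3 and 156.3. The position holds, so I'll lower the last 8 mm.

Call:
{"api": "step_arm", "payload": {"steps": [[[0,0,0,0,0,4,0],[0,0,0,0,0,7.5,0],[0,0,0,0,0,7.5,0],[0,0,0,0,0,7.5,0],[0,0,0,0,0,7.5,0],[0,0,0,0,0,7.5,0],[0,0,0,0,0,7.5,0],[0,0,0,0,0,7.5,0],[0,0,0,0,0,7.5,0],[0,0,0,0,0,7.5,0]]]}}

```text
clock: 11.55
ee_pos: [0.4864, -0.1319, 0.1125]
eef_rot: [3.142, -0.0, 0.696]
wrist_force: [-0.0, 1.0, 0.7]
grip_width: 0.003
finger_force: 0.0
```

Call:
{"api": "step_arm", "payload": {"steps": [[[0,0,0,0,0,0,0],[0,0,0,0,0,0,0],[0,0,0,0,0,0,0],[0,0,0,0,0,0,0],[0,0,0,0,0,0,0],[0,0,0,0,0,0,0],[0,0,0,0,0,0,0],[0,0,0,0,0,0,0],[0,0,0,0,0,0,0],[0,0,0,0,0,0,0]]]}}

```text
clock: 12.8
ee_pos: [0.4863, -0.1319, 0.1125]
eef_rot: [-3.142, 0.0, 0.696]
wrist_force: [-0.1, -0.6, 0.1]
grip_width: 0.001
finger_force: 0.0
```

```bash
python3 - <<'E'
from plant import *
s=read_state();print(s["clock"],s["ee_pos"]);
if abs(s["ee_pos"][2]-.113)<.003: print(finish_job())
E
```

```text
12.8 [ 0.4863366  -0.13194806  0.11248326]
the job is handed in; nothing more can be done
None
```

The job is handed in: the arm pointed about 3 cm above the medium cutter's rim for over 2 s, rose clear, and finished at 12.8 s still pointing about 3 cm above the steel bowl's mouth, with no contact seen in the force readings.

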